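Check an eccentric bush with a double-ended plug gauge

ROBOT

A 7-joint arm with a two-finger parallel gripper is mounted at the origin on the work surface; the furniture and walls round the work are solid. World frame = base frame: x ahead of the robot, y to its left, z up, the work surface at z = 0. Lengths are in m, angles in rad, forces in N, time in s.
With the tool pointing down it reaches from about 0.35 to 0.9 m from the base axis. Payload 8.1 kg.
Tool frame: the origin (TCP) lies midway between the tips of the shut fingers; the grasp point (between the pads) lies arm.tcp_to_grasp behind it (arm.tcp_to_grasp is the distance from the TCP to the grasp point, in m); z points along the fingers, y is the line along which they close (so a half turn about z gives the same grasp; the last joint's range is limited). The gripper opens to 92 mm and grips with 3 to 60 N. Pads are 19 mm wide; open, the fingers measure 130 mm over their backs; the gripper's body (75 mm by 190 mm) begins 47 mm behind the grasp point.
Start: joints at [1.15, 0.434, 0.025, 1.573, -0.012, 1.134, -0.075], TCP at [0.195, -0.594, 0.227] pointing down, gripper open.
Joint ranges: [-2.62, 2.62], [-0.44, 2.09], [-1.27, 1.32], [0.08, 2.57], [-1.32, 4.46], [0.12, 2], [-2.74, 2.74]. Speed limits (rad/s): [2.22, 2.22, 3.01, 3.01, 3.14, 3.14, 3.14].

INTERFACE

Orientations are given as a rotation vector (axis times angle).
In Python, from cell import observe, get_image, arm gives the robot as it stands. The module is installed in compiled form; this text tells all that it offers.
- The arm moves only by the tool drive_tool, never from a script. Its argument "steps" is a list of rows, each a list of 5 numbers: the closure, from 0 (fully open) to 1 (shut), then the shift along the world's x, y, z in mm, then the turn about the world's z in rad. In form: [[hand, x, y, z, roll], ...]. A call has 1 to 20 rows; each row shifts and turns the commanded pose from where the row before left it; what a row does not reach is not made up. A row lasts 1/12 s, in which the tool goes at most 41.7 mm and 7.16 degrees, less where a joint would pass 70% of its speed; a pose out of reach is approached as far as the arm can. A call with a gripper value outside its range is refused whole. The fingers move at their own pace and stop on an object; "grip_force" is the grip in N (left out, the last holds). Time passes only in rows, so rows that do not move let the fingers close. It gives the time, the measured TCP pose, the force, the opening and the grip force at its end, in the units of the state.
- observe(): the state, without advancing time (a new reading comes with each control period).
- get_image(name): name is "scene" or "top" or "wrist"; returns a dict with "image" (384x512x3 uint8, red, green, blue), "vfov" (degrees; the focal length in pixels is half the picture's height over the tangent of half this angle, whatever the lens; pixels are square), "cx", "cy" (the principal point, pixels), "k1" (the pictures are not rectified: a ray, as slopes to the right and down, at radius r is drawn at 1 + k1 r^2 times it, then the intrinsics apply), "xyz" and "attitude" of the camera in the world. Camera axes: x right, y down, z forward; pixel columns grow to the right and rows downward; lengths in m; the calibration is good to about 2 mm. A picture is of the moment at which its call begins. There is no depth.
- arm.sign_off(): hands the job in; it is judged then, once.
The state is a dict: "clock": time; "joints": joint angles; "dq": joint speeds; "joint_efforts": joint torques, N m; "position": TCP position; "ee_rot": TCP orientation; "force": force on the tool from outside, world axes, zero at the start; "ft_torque": the same for the moment, N m; "width": opening from 0.0 (shut) to 1.0 (fully open); "gripper_force": force on a finger pad.
Only numpy, scipy, OpenCV 4.12 (cv2) and the standard library are available. Lean on these libraries where they do the work, as an engineer would, in place of code of your own. Each camera call takes 0.05 s, during which the arm holds its last target. There are 200 camera calls.

TASK

Check the bush in the bracket with the double-ended plug gauge: push the long, thinner go end into the bore until its collar presses against the bracket's face, pull it out, then press the short, thicker no-go end squarely into the shallow counterbore at either mouth for about a second to confirm that the bush refuses it. The bore sits off-centre in a round insert that has been turned and locked somewhere in its upper half turn, so find the bore by looking or by feel, and be gentle: never more than 25 N on the bracket. Then lay the gauge back in the two slots of its wooden rest, either way round, and let go, leaving the glue bottle and the sand core alone.

Things in the scene. Friction and masses are not known exactly. Their poses are not given: they have to be found in the camera images.
- bracket: Bush bracket, fixed: grey foot 130 x 60 x 12 mm (x, y, z; cap screws at its x ends, tops 21 mm up) and on it a grey block 80 mm wide (x), 32 mm thick (y), top at z = 92 mm with a lock screw up to 97 mm. A round metal insert, 56 mm in diameter, flush with the block's two faces, sits in it, its middle 55 mm above the table. Origin: centre of the foot's underside.
- face_left (a point): Middle of the round insert in the plane of the +y face (16 mm from the bracket's origin along y), 55 mm above the table; axes as the bracket's. The hole's axis is parallel to y and 7 mm away from this middle, in an unmeasured direction: anywhere from straight along +x, through straight up, to straight along -x. The insert is locked and does not turn.
- face_right (a point): The same middle in the plane of the -y face. The hole runs right through along y, 7 mm off this middle: at each face a counterbore 28 mm in diameter, 4 mm deep, then the bush's bore, 21 mm in diameter. Either side may be used for either end of the gauge.
- seat (a point): Point of the wooden gauge rest (fixed; board 70 x 110 x 10 mm with two uprights 10 mm thick standing 26 mm either side of the middle along its y) where the centre of the gauge's handle lies when it rests in the slots, 45 mm above the table. Slots are 26 mm wide at the floor, which is 11 mm below this point, and flare to 38 mm at the top, 3 mm above it; the gauge lies along the rest's y axis.
- gauge_centre (a point): Centre of the plug gauge's handle, where to grasp it; y along the gauge toward the go end, z up. It starts lying in the rest. Metal, 128 mm long, about 0.25 kg, balanced near here. Handle square, 22 x 22 mm, 84 mm long, with a round collar 34 mm in diameter, 4 mm long at each end. In the rest the middle 42 mm is free for fingers; collars lie outside the uprights, 7 mm of play each.
- go_tip (a point): Centre of the end face of the go end, 72 mm from the handle's centre (+y): 20 mm diameter, 30 mm long, edge broken by 0.8 mm.
- go_shoulder (a point): Centre of the outer face of the go end's collar, 42 mm from the handle's centre (+y); it meets the bracket's face when the go end is fully in.
- nogo_tip (a point): Centre of the end face of the no-go end, 56 mm from the handle's centre (-y): 24 mm diameter, 14 mm long; it fits loosely into the counterbore and is too thick for the bore, so it stops 4 mm behind the bracket's face.
- gauge: The plug gauge; its origin is on the underside of the handle, 11 mm below its centre.
- rest: The wooden gauge rest, fixed to the table; origin at the centre of its underside.
- glue_mid (a point): Middle of the upright brown glue bottle, 33 x 50 x 126 mm, a bystander.
- core_mid (a point): Middle of the upright tan sand core, 42 mm diameter, 70 mm tall, a bystander.

How it is judged:
On the way, in this order (a step that is already met when the one before it is completed fails the run):
1. the go end is fully in the bore, its collar against the bracket (within 2.5 mm of the face), pressing with at least 2 N (((y of go_shoulder in the frame of bracket between 0.013 and 0.0185 m and y of go_tip in the frame of bracket below -0.009 m) or (y of go_shoulder in the frame of bracket between -0.0185 and -0.013 m and y of go_tip in the frame of bracket above 0.009 m)) and z of go_tip in the frame of bracket between 0.048 and 0.069 m and angle between the y axis of gauge_centre and the y axis of bracket, either way round below 0.08 rad and contact force between gauge and bracket above 2 N and x of go_tip in the frame of bracket between -0.015 and 0.015 m), for 0.2 s.
2. the no-go end stands in a counterbore and presses on the bush, square, with at least 3 N for half a second, refused by the bore ((y of nogo_tip in the frame of bracket between 0.0095 and 0.0145 m or y of nogo_tip in the frame of bracket between -0.0145 and -0.0095 m) and z of nogo_tip in the frame of bracket between 0.048 and 0.069 m and angle between the y axis of gauge_centre and the y axis of bracket, either way round below 0.1 rad and contact force between gauge and bracket above 3 N and x of nogo_tip in the frame of bracket between -0.015 and 0.015 m), for 0.5 s.
At the end, for the whole second after the job is handed in: The gauge lies still in both slots of its rest, either way round: handle centre within 10 mm horizontally and 4 mm in height of the seat point, along the rest within 0.15 rad (horizontal distance between gauge_centre and seat below 0.01 m and z of gauge_centre in the frame of seat between -0.004 and 0.004 m and angle between the y axis of gauge_centre and the y axis of rest, either way round below 0.15 rad and linear speed of gauge below 0.02 m/s); the robot touches nothing.
It fails at once if the gauge bears on the bracket with more than 25 N (contact force between gauge and bracket above 25 N).
It fails at once if the robot bears on the bracket with more than 25 N (contact force between any of the fingers, the arm and bracket above 25 N).
It fails at once if the glue bottle or the sand core is shifted by more than 20 mm (distance of any of glue_mid, core_mid from where it was at the start of the episode above 0.02 m).
It also fails if it takes over 72 s, if anything falls off the work surface, if the arm or the gripper's body presses on something with over 40 N, if the wrist force passes 120 N, or if a joint passes its speed limit or range.

## Working session

There is one attempt and no reset: what is moved stays moved. The work goes in short steps, Python scripts to look and compute and a tool call to move; the robot and the scene stay as the last step left them, time stands still between calls to the robot, and variables do not carry over. Pictures are saved under pics/ and viewed, at most 10 in all, crops included, and the job is handed in when it is done.

Besides the shell and the picture viewer there is one more tool, called after "Emit:" in YAML: its name, and indented under it one key for each argument. drive_tool: Moves the arm, as the interface text tells. Its arguments: {"type":"object","properties":{"steps":{"type":"array"},"grip_force":{"type":"number"}},"required":["steps"]}

```bash
mkdir -p pics; cat > h.py <<'E'
import numpy as np, cv2
from cell import observe, get_image, arm
from scipy.spatial.transform import Rotation as R
def cam(d):
    H=d["image"].shape[0]; f=H/2/np.tan(np.radians(d["vfov"])/2)
    a=np.array(d["attitude"]); M=a if a.shape==(3,3) else (R.from_rotvec(a).as_matrix() if a.size==3 else R.from_quat(a).as_matrix())
    return f,M,np.array(d["xyz"])
def ray(d,u,v):
    f,M,c=cam(d); p=np.array([(u-d["cx"])/f,(v-d["cy"])/f]); q=p.copy()
    for _ in range(20): q=p/(1+d["k1"]*(q@q))
    return c,M@np.array([q[0],q[1],1])
def onplane(d,u,v,z,ax=2):
    c,r=ray(d,u,v); return c+r*(z-c[ax])/r[ax]
def proj(d,P):
    f,M,c=cam(d); q=M.T@(np.array(P)-c); s=q[:2]/q[2]; s=s*(1+d["k1"]*(s@s)); return s*f+[d["cx"],d["cy"]]
def save(d,n,crop=None,k=1):
    im=d["image"][:,:,::-1]
    if crop: im=im[crop[1]:crop[3],crop[0]:crop[2]]
    if k!=1: im=cv2.resize(im,None,fx=k,fy=k,interpolation=cv2.INTER_CUBIC)
    cv2.imwrite("pics/"+n,im)
E
python3 - <<'E'
from h import *
import pickle
for n in ["scene","top","wrist"]:
    d=get_image(n); pickle.dump(d,open(n+".pkl","wb")); save(d,n+".png")
    print(n,{k:v for k,v in d.items() if k!="image"})
a=cv2.imread("pics/scene.png");b=cv2.imread("pics/top.png")
cv2.imwrite("pics/both.png",cv2.resize(np.vstack([a,b]),None,fx=.78,fy=.78))
print(observe(), arm.tcp_to_grasp)
E
```

```text
scene {'vfov': 43.835945359456446, 'cx': 258.2074507350338, 'cy': 191.3589637470092, 'k1': -0.18073757040345337, 'xyz': array([-0.11442867,  0.50842102,  0.51279191]), 'attitude': array([-1.18590165,  2.02187502, -1.21456769])}
top {'vfov': 48.8908939555355, 'cx': 258.20750113202905, 'cy': 189.72056992719018, 'k1': -0.07623855812425093, 'xyz': array([0.49550647, 0.10853503, 1.02551936]), 'attitude': array([-2.15670375,  2.17978643, -0.09444871])}
wrist {'vfov': 67.10941802450014, 'cx': 258.5611834621126, 'cy': 189.41423453393327, 'k1': -0.04938729283375276, 'xyz': array([ 0.26453556, -0.57133847,  0.38377302]), 'attitude': array([ 2.35617675, -1.70373457, -0.2393877 ])}
{'clock': 0.15, 'joints': array([ 1.1504045 ,  0.43505276,  0.02502897,  1.57387647, -0.01157718,
        1.13398633, -0.07509506]), 'dq': array([-0.00016907, -0.00144143,  0.00031742, -0.00300506, -0.00038474,
        0.0007631 ,  0.00062802]), 'joint_efforts': array([ 2.39145127e-03, -6.68265867e+01,  9.86116491e-01, -3.14694715e+01,
       -6.04719529e-02,  3.92819778e-02,  7.09434858e-05]), 'position': array([ 0.19509409, -0.59337364,  0.22613671]), 'ee_rot': array([-3.10092627e+00, -4.96748716e-01,  5.25357280e-04]), 'force': array([-0.45673821,  0.66559839,  0.21095576]), 'ft_torque': array([ 0.01453224,  0.02304805, -0.03600559]), 'gripper_force': 0.0, 'width': 0.9983487546437898} 0.0188
```

View pics/scene.png

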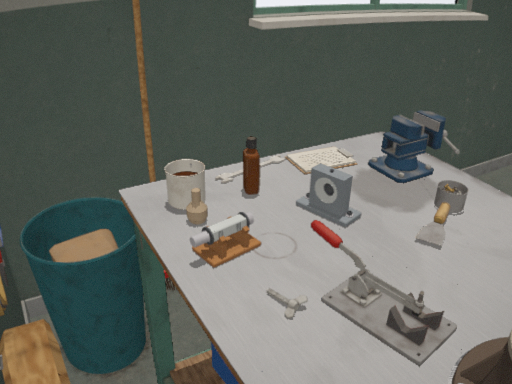

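View pics/top.png

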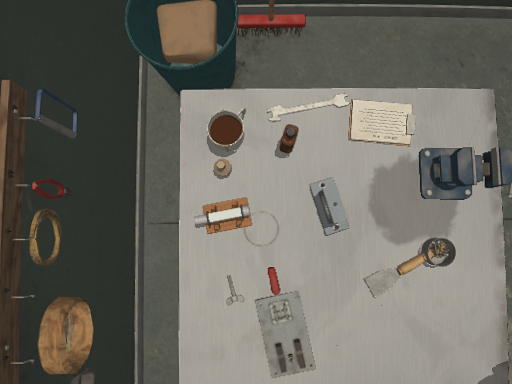

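```bash
python3 - <<'E'
from h import *
import pickle
s=pickle.load(open("scene.pkl","rb"));t=pickle.load(open("top.pkl","rb"))
def c(d,b,k): return cv2.resize(d["image"][b[1]:b[3],b[0]:b[2],::-1],None,fx=k,fy=k,interpolation=cv2.INTER_CUBIC)
a=c(s,(290,155,370,230),5)   #400x375
b=c(s,(185,195,265,270),5)
e=c(t,(190,190,270,235),5)   #400x225
g=c(t,(300,175,380,240),5)[50:275]
cv2.imwrite("pics/crops.png",np.vstack([np.hstack([a,b]),np.hstack([e,g])]))
E
```

```text
(no output)
```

View pics/crops.png

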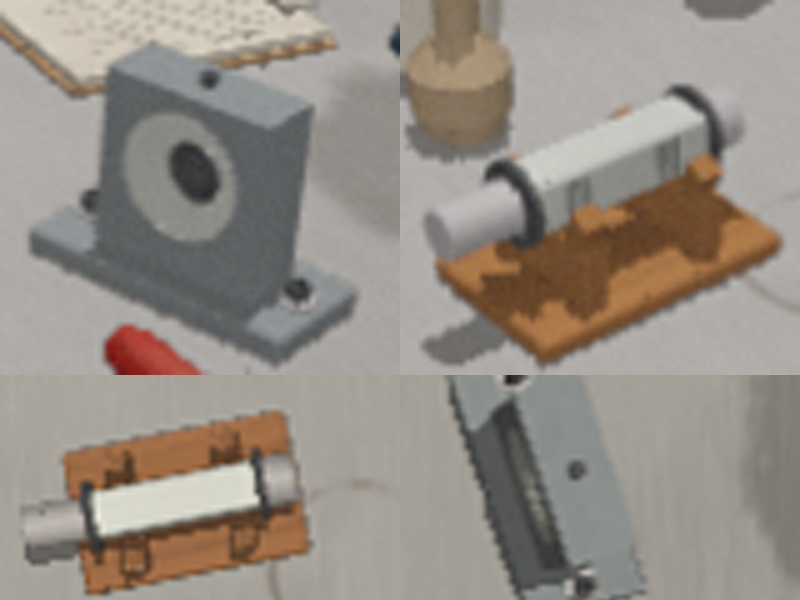

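```bash
cat > fit.py <<'E'
from h import *
import pickle
from scipy.optimize import least_squares
s=pickle.load(open("scene.pkl","rb"));t=pickle.load(open("top.pkl","rb"))
S=lambda x,y:(x/5+290-.4,y/5+155-.4)
T=lambda x,y:((x-400)/5+300-.4,(y-375+50)/5+175-.4)
obs=[(s,S(278,365),(-1,1,0)),(s,S(30,255),(1,1,0)),(s,S(357,312),(-1,-1,0)),
     (s,S(110,70),("b",1,1)),(s,S(272,130),("b",-1,1)),(s,S(315,105),("b",-1,-1)),(s,S(152,42),("b",1,-1))]
def P(o):
    if o[0]=="b": return np.array([.04*o[1],.016*o[2],.092])
    return np.array([.065*o[0],.03*o[1],o[2]])
def W(p,q): c,si=np.cos(p[2]),np.sin(p[2]); return np.array([p[0]+c*q[0]-si*q[1],p[1]+si*q[0]+c*q[1],q[2]])
f=lambda p:np.concatenate([proj(d,W(p,P(o)))-uv for d,uv,o in obs])
r=least_squares(f,[.45,-.06,.2]); print(r.x,np.round(f(r.x),1))
p=r.x
for d,(u,v) in [(t,T(577,470))]: print("lock",onplane(d,u,v,.097),)
# face points
n=np.array([-np.sin(p[2]),np.cos(p[2]),0])
def face(u,v,dep=0):
    c,ry=ray(s,u,v); o=W(p,[0,.016-dep,0]); k=((o-c)@n)/(ry@n); X=c+ry*k
    return np.array([(X-o)@[np.cos(p[2]),np.sin(p[2]),0],X[2]])
im=cv2.GaussianBlur(s["image"].mean(2),(0,0),.5)
k=4;b=cv2.resize(im[150:230,290:370],None,fx=k,fy=k,interpolation=cv2.INTER_CUBIC).astype(np.uint8)
for nm,m,seed in [("insert",(b>135),None),("dark",(b<85),None)]:
    n_,L,st,ce=cv2.connectedComponentsWithStats(m.astype(np.uint8))
    for i in range(1,n_):
        x,y=ce[i]; u,v=(x+.5)/k+290-.5,(y+.5)/k+150-.5
        if abs(u-326)<8 and abs(v-190)<8 and st[i,4]>200:
            cn=max(cv2.findContours((L==i).astype(np.uint8),0,1)[0],key=len)
            e=cv2.fitEllipse(cn); u,v=(e[0][0]+.5)/k+290-.5,(e[0][1]+.5)/k+150-.5
            pts=np.array([face((q[0][0]+.5)/k+290-.5,(q[0][1]+.5)/k+150-.5) for q in cn])
            print(nm,u,v,face(u,v),face(u,v,.004),"size",np.ptp(pts,0))
# gauge
g=lambda x,y:(x/5+190-.4,(y-375)/5+190-.4)
for nm,xy,z in [("collarL",(88,515),.045),("collarR",(262,483),.045),("boardTL",(66,453),.01),("boardTR",(285,411),.01),("boardBR",(310,553),.01),("boardBL",(90,592),.01),("gotip",(25,531),.045),("ngtip",(300,477),.045)]:
    print(nm,onplane(t,*g(*xy),z))
for nm,xy,z in [("glue",(289,140),.1),("core",(222,168),.06)]: print(nm,onplane(t,*xy,z))
E
python3 fit.py
```

```text
[ 0.55141662 -0.05442918  0.3044603 ] [ 0.3  0.6 -0.8 -0.5  0.5 -0.2 -0.5 -0.6 -0.1  0.2  0.2 -0.1  0.4  0.2]
lock [ 0.55205464 -0.05282041  0.097     ]
insert 330.1324806213379 188.9247055053711 [-0.01045863  0.06270455] [-0.00792711  0.06020604] size [0.20813655 0.25030258]
insert 325.2063102722168 193.59926223754883 [0.00013423 0.04786705] [0.00272455 0.04528618] size [0.04800851 0.03034214]
dark 328.38907623291016 189.0806999206543 [-0.00637858  0.06079392] [-0.00382442  0.0582848 ] size [0.02340918 0.02427154]
collarL [0.52589107 0.23568695 0.045     ]
collarR [0.53995412 0.15466355 0.045     ]
boardTL [0.55696402 0.25089246 0.01      ]
boardTR [0.57616256 0.1449731  0.01      ]
boardBR [0.50772408 0.13351257 0.01      ]
boardBL [0.49005167 0.23927085 0.01      ]
gotip [0.5187292  0.26507489 0.045     ]
ngtip [0.54255777 0.136985   0.045     ]
glue [0.69490334 0.04631345 0.1       ]
core [0.63957043 0.19956771 0.06      ]
```

Emit:
drive_tool:
  steps:
    - [0.3, 10.5, 24.5, 0, 0.0446]
    - [0.3, 10.5, 24.5, 0, 0.0446]
    - [0.3, 10.5, 24.5, 0, 0.0446]
    - [0.3, 10.5, 24.5, 0, 0.0446]
    - [0.3, 10.5, 24.5, 0, 0.0446]
    - [0.3, 10.5, 24.5, 0, 0.0446]
    - [0.3, 10.5, 24.5, 0, 0.0446]
    - [0.3, 10.5, 24.5, 0, 0.0446]
    - [0.3, 10.5, 24.5, 0, 0.0446]
    - [0.3, 10.5, 24.5, 0, 0.0446]
    - [0.3, 10.5, 24.5, 0, 0.0446]
    - [0.3, 10.5, 24.5, 0, 0.0446]
    - [0.3, 10.5, 24.5, 0, 0.0446]
    - [0.3, 10.5, 24.5, 0, 0.0446]
    - [0.3, 10.5, 24.5, 0, 0.0446]
    - [0.3, 10.5, 24.5, 0, 0.0446]

```text
clock: 1.48
position: [0.3634, -0.2005, 0.2267]
ee_rot: [2.731, 1.552, -0.0]
force: [1.3, -1.4, -0.5]
width: 0.702
gripper_force: 0.0
```

Emit:
drive_tool:
  steps:
    - [0.3, 10.5, 24.5, 0, 0.0446]
    - [0.3, 10.5, 24.5, 0, 0.0446]
    - [0.3, 10.5, 24.5, 0, 0.0446]
    - [0.3, 10.5, 24.5, 0, 0.0446]
    - [0.3, 10.5, 24.5, 0, 0.0446]
    - [0.3, 10.5, 24.5, 0, 0.0446]
    - [0.3, 10.5, 24.5, 0, 0.0446]
    - [0.3, 10.5, 24.5, 0, 0.0446]
    - [0.3, 10.5, 24.5, 0, 0.0446]
    - [0.3, 10.5, 24.5, 0, 0.0446]
    - [0.3, 10.5, 24.5, 0, 0.0446]
    - [0.3, 10.5, 24.5, 0, 0.0446]
    - [0.3, 10.5, 24.5, 0, 0.0446]
    - [0.3, 10.5, 24.5, 0, 0.0446]
    - [0.3, 10.5, 24.5, 0, 0.0446]
    - [0.3, 10.5, 24.5, 0, 0.0446]
    - [0.3, 0, 0, 0, 0]
    - [0.3, 0, 0, 0, 0]
    - [0.3, 0, 0, 0, 0]

```text
clock: 3.07
position: [0.5309, 0.1896, 0.2263]
ee_rot: [-2.02, -2.405, 0.002]
force: [0.1, -0.8, -0.1]
width: 0.698
gripper_force: 0.0
```

```bash
cat >> h.py <<'E'
def st():
    o=observe(); M=R.from_rotvec(o["ee_rot"]).as_matrix()
    print("t",o["clock"],"p",np.round(o["position"],4),"yaw",round(np.arctan2(M[1,1],M[0,1]),4),"z",np.round(M[:,2],4),"F",np.round(o["force"],2),"w",round(o["width"]*92,1),"gf",o["gripper_force"],"q",np.round(o["joints"],2)); return o
E
python3 - <<'E'
from h import *
import pickle
st(); d=get_image("wrist"); pickle.dump(d,open("w1.pkl","wb")); save(d,"w1.png"); print(d["xyz"],d["attitude"])
print(proj(d,[.533,.193,.056]))
E
```

```text
t 3.0667 p [0.5309 0.1896 0.2263] yaw 0.1736 z [-9.e-04 -8.e-04 -1.e+00] F [ 0.1  -0.79 -0.11] w 64.2 gf 0.0 q [ 0.04  0.42 -0.66  1.68  0.28  1.14 -0.52]
[0.51767184 0.2614845  0.38398323] [2.85331009 0.2496224  0.03288853]
[261.74394793 169.83315083]
```

View pics/w1.png

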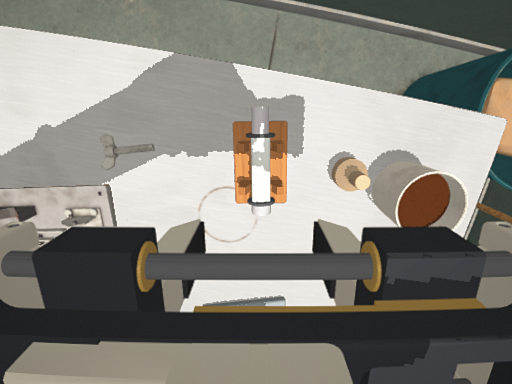

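```bash
python3 - <<'E'
from h import *
import pickle
d=pickle.load(open("w1.pkl","rb"));g=d["image"].mean(2)
for v in (145,155,165,175,185,193):
    r=g[v,238:290]; j=np.where(r>175)[0]+238; print(v,j.min(),j.max(),onplane(d,j.min()-.5,v,.056)[:2],onplane(d,j.max()+.5,v,.056)[:2],onplane(d,(j.min()+j.max())/2,v,.056)[:2])
c=g[:,256:266].mean(1)
print([(v,int(c[v])) for v in list(range(100,142))+list(range(192,222))])
E
```

```text
145 252 269 [0.51654672 0.21919578] [0.53657995 0.22272975] [0.52656389 0.22096043]
155 253 289 [0.51957328 0.20816799] [0.56113662 0.21551956] [0.54035001 0.21183477]
165 252 289 [0.52038675 0.19654173] [0.56347094 0.20415742] [0.54192346 0.20034244]
175 252 289 [0.52235852 0.18490061] [0.56585287 0.19258472] [0.54409978 0.1887379 ]
185 252 289 [0.52436706 0.17303661] [0.56828461 0.18079131] [0.54631936 0.17691165]
193 252 289 [0.52600156 0.1633777 ] [0.57026743 0.17119048] [0.54812755 0.16728383]
[(100, 146), (101, 148), (102, 149), (103, 149), (104, 149), (105, 148), (106, 159), (107, 174), (108, 169), (109, 165), (110, 165), (111, 165), (112, 166), (113, 166), (114, 165), (115, 165), (116, 166), (117, 165), (118, 165), (119, 165), (120, 165), (121, 164), (122, 167), (123, 194), (124, 194), (125, 193), (126, 194), (127, 202), (128, 202), (129, 194), (130, 192), (131, 193), (132, 196), (133, 195), (134, 84), (135, 81), (136, 80), (137, 109), (138, 236), (139, 241), (140, 240), (141, 241), (192, 253), (193, 253), (194, 253), (195, 253), (196, 253), (197, 253), (198, 253), (199, 254), (200, 255), (201, 238), (202, 106), (203, 66), (204, 108), (205, 114), (206, 176), (207, 248), (208, 243), (209, 241), (210, 241), (211, 241), (212, 242), (213, 243), (214, 243), (215, 239), (216, 230), (217, 229), (218, 229), (219, 225), (220, 224), (221, 229)]
```

Emit:
drive_tool:
  steps:
    - [0.3, 1.5, 2.5, -17, 0]
    - [0.3, 0, 0, -17, 0]
    - [0.3, 0, 0, -17, 0]
    - [0.3, 0, 0, -17, 0]
    - [0.3, 0, 0, -17, 0]
    - [0.3, 0, 0, -17, 0]
    - [0.3, 0, 0, -17, 0]
    - [0.3, 0, 0, -17, 0]
    - [0.3, 0, 0, -17, 0]
    - [0.3, 0, 0, -17, 0]
    - [0.3, 0, 0, -6, 0]
    - [0.3, 0, 0, -6, 0]
    - [0.3, 0, 0, -6, 0]
    - [0.3, 0, 0, -6, 0]
    - [0.3, 0, 0, -6, 0]
    - [0.3, 0, 0, 0, 0]
    - [0.3, 0, 0, 0, 0]
  grip_force: 40

```text
clock: 4.53
position: [0.5327, 0.1928, 0.0267]
ee_rot: [-2.02, -2.406, 0.0]
force: [-1.0, 0.1, -0.2]
width: 0.698
gripper_force: 0.0
```

Emit:
drive_tool:
  steps:
    - [0.9, 0, 0, 0, 0]
    - [0.9, 0, 0, 0, 0]
    - [0.9, 0, 0, 0, 0]
    - [0.9, 0, 0, 0, 0]
    - [0.9, 0, 0, 0, 0]
    - [0.9, 0, 0, 0, 0]
    - [0.9, 0, 0, 0, 0]
    - [0.9, 0, 0, 0, 0]

```text
clock: 5.2
position: [0.5328, 0.1928, 0.0268]
ee_rot: [2.02, 2.406, 0.0]
force: [-0.4, 0.0, 0.4]
width: 0.234
gripper_force: 40.0
```

```bash
python3 -c "
from h import *
st()"
```

```text
t 5.2 p [0.5328 0.1928 0.0268] yaw 0.1741 z [ 1.e-04  0.e+00 -1.e+00] F [-0.39  0.04  0.44] w 21.5 gf 39.95473802089691 q [-0.06  0.65 -0.54  1.88  0.48  0.75 -0.7 ]
```

Emit:
drive_tool:
  steps:
    - [0.9, 0, 0, 5, 0]
    - [0.9, 0, 0, 10, 0]
    - [0.9, 0, 0, 17, 0]
    - [0.9, 0, 0, 17, 0]
    - [0.9, 0, 0, 17, 0]
    - [0.9, 0, 0, 17, 0]
    - [0.9, 0, 0, 17, 0]
    - [0.9, -2, -19, 0, 0.026]
    - [0.9, -2, -19, 0, 0.026]
    - [0.9, -2, -19, 0, 0.026]
    - [0.9, -2, -19, 0, 0.026]
    - [0.9, -2, -19, 0, 0.026]
    - [0.9, -2, -19, 0, 0]
    - [0.9, -2, -19, 0, 0]
    - [0.9, -3, -18.5, 0, 0]
    - [0.9, 0, 0, -17, 0]
    - [0.9, 0, 0, -17, 0]
    - [0.9, 0, 0, -17, 0]
    - [0.9, 0, 0, -17, 0]
    - [0.9, 0, 0, -17, 0]

```text
clock: 6.87
position: [0.516, 0.0412, 0.0418]
ee_rot: [1.859, 2.532, 0.001]
force: [-0.0, 0.0, -2.0]
width: 0.239
gripper_force: 40.0
```

Emit:
drive_tool:
  steps:
    - [0.9, 0, 0, 0, 0]
    - [0.9, 0, 0, 0, 0]

```text
clock: 7.03
position: [0.5153, 0.0413, 0.0419]
ee_rot: [-1.858, -2.532, 0.001]
force: [0.5, 0.1, -2.1]
width: 0.235
gripper_force: 40.0
```

```bash
python3 - <<'E'
from h import *
import pickle
o=st(); s=get_image("scene"); t=get_image("top"); w=get_image("wrist")
for n,d in zip("stw",(s,t,w)): pickle.dump(d,open("h_"+n+".pkl","wb"))
c=o["position"]+[0,0,.0182]; y=np.arctan2(*R.from_rotvec(o["ee_rot"]).as_matrix()[[1,0],1]); n=np.array([-np.sin(y),np.cos(y),0])
for nm,k in [("ng",-.056),("ngcol",-.042),("gocol",.042),("go",.072)]: print(nm,proj(s,c+n*k),proj(t,c+n*k))
def cc(d,b,k): return cv2.resize(d["image"][b[1]:b[3],b[0]:b[2],::-1],None,fx=k,fy=k,interpolation=cv2.INTER_CUBIC)
a=cc(s,(240,150,370,240),6); cv2.imwrite("pics/h1.png",a)
E
```

```text
t 7.0333 p [0.5153 0.0413 0.0419] yaw 0.3044 z [-1.3e-03 -2.0e-04 -1.0e+00] F [ 0.51  0.07 -2.08] w 21.6 gf 39.95509386062622 q [ 0.25  0.57 -0.58  1.99  0.47  0.72 -0.33]
ng [319.26862652 194.42868457] [314.7029114  213.53729246]
ngcol [315.02916128 196.90666382] [308.90326994 215.44381326]
gocol [287.6280266 212.8864223] [273.96491762 226.90038706]
go [276.96016747 219.09087344] [261.44335245 230.99436606]
```

View pics/h1.png

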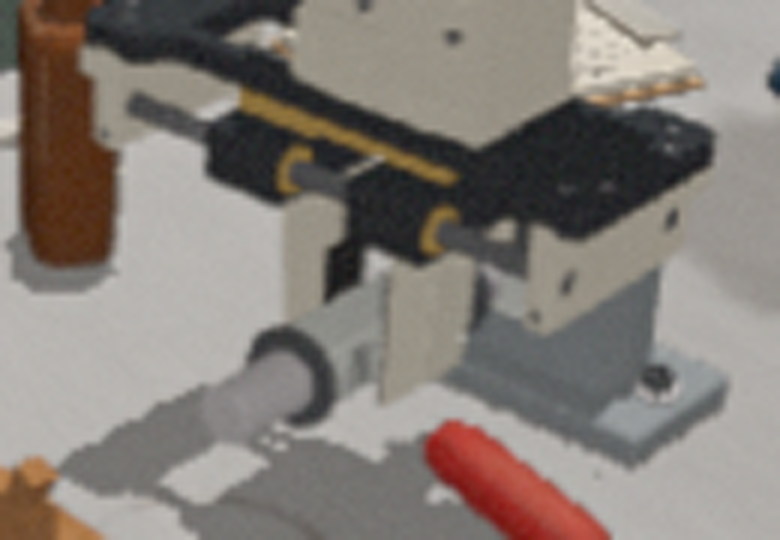

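Emit:
drive_tool:
  steps:
    - [0.9, 0, 0, 17, 0]
    - [0.9, 0, 0, 17, 0]
    - [0.9, 0, 0, 17, 0]
    - [0.9, 0, 0, 17, 0]
    - [0.9, 0, 0, 17, 0]
    - [0.9, 6.35, -20, 0, 0]
    - [0.9, 6.35, -20, 0, 0]
    - [0.9, 6.35, -20, 0, 0]
    - [0.9, 6.35, -20, 0, 0]
    - [0.9, 6.35, -20, 0, 0]
    - [0.9, 6.35, -20, 0, 0]
    - [0.9, 6.35, -20, 0, 0]
    - [0.9, 6.35, -20, 0, 0]
    - [0.9, 6.35, -20, 0, 0]
    - [0.9, 6.35, -20, 0, 0]
    - [0.9, 0, 0, -17, 0]
    - [0.9, 0, 0, -17, 0]
    - [0.9, 0, 0, -17, 0]
    - [0.9, 0, 0, -17, 0]
    - [0.9, 0, 0, -17, 0]

```text
clock: 8.85
position: [0.5798, -0.1589, 0.0423]
ee_rot: [1.859, 2.531, 0.001]
force: [0.3, 0.3, -2.4]
width: 0.237
gripper_force: 40.0
```

Emit:
drive_tool:
  steps:
    - [0.9, 0, 0, 0, 0]
    - [0.9, 0, 0, 0, 0]
    - [0.9, 0, 0, 0, 0]

```text
clock: 9.1
position: [0.5801, -0.1587, 0.0433]
ee_rot: [1.858, 2.531, 0.001]
force: [-0.6, 1.3, -2.0]
width: 0.237
gripper_force: 40.0
```

```bash
cat >> h.py <<'E'
def br(o,B=(.5514,-.0544),y=.3045,zc=.0182):
    n=np.array([-np.sin(y),np.cos(y)]);x=np.array([np.cos(y),np.sin(y)]); p=o["position"][:2]-B; F=o["force"]
    print("bracket x %.2f y %.2f z %.2f | go tip y %.2f ng tip y %.2f | F n %.2f x %.2f z %.2f"%(p@x*1e3,p@n*1e3,(o["position"][2]+zc)*1e3,p@n*1e3+72,p@n*1e3-56,F[:2]@n,F[:2]@x,F[2]))
E
python3 - <<'E'
from h import *
import pickle
br(st()); d=get_image("top");pickle.dump(d,open("t2.pkl","wb")); w=get_image("wrist");
a=cv2.resize(d["image"][170:250,290:390,::-1],None,fx=4,fy=4,interpolation=cv2.INTER_CUBIC)
b=w["image"][:,:,::-1]; a=np.vstack([a,np.zeros((b.shape[0]-a.shape[0],400,3),np.uint8)])[:, :288] if 0 else a
cv2.imwrite("pics/t2.png",np.hstack([cv2.resize(a,(400,320)),cv2.resize(b,None,fx=.78,fy=.833)[:320]]))
E
```

```text
t 9.1 p [ 0.5801 -0.1587  0.0433] yaw 0.3041 z [ 1.8e-03 -2.0e-04 -1.0e+00] F [-0.57  1.26 -2.01] w 21.8 gf 39.954915046691895 q [ 0.56  0.67 -0.56  1.78  0.46  0.82  0.08]
bracket x -3.87 y -108.15 z 61.46 | go tip y -36.15 ng tip y -164.15 | F n 1.38 x -0.16 z -2.01
```

View pics/t2.png

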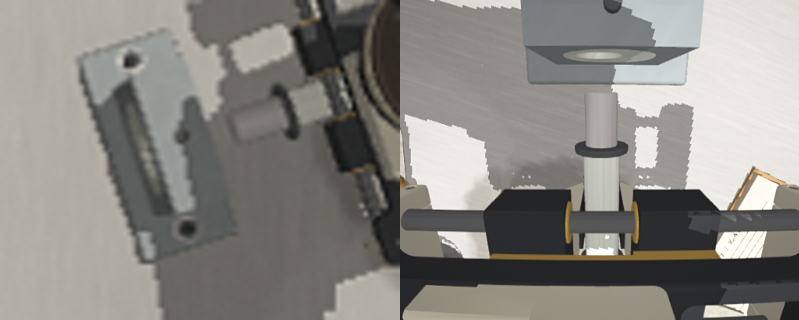

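Emit:
drive_tool:
  steps:
    - [0.9, -1.2, -0.4, -1.7, 0]
    - [0.9, -0.9, 2.87, 0, 0]
    - [0.9, -0.9, 2.87, 0, 0]
    - [0.9, -0.9, 2.87, 0, 0]
    - [0.9, -0.9, 2.87, 0, 0]
    - [0.9, -0.9, 2.87, 0, 0]
    - [0.9, -0.9, 2.87, 0, 0]
    - [0.9, 0, 0, 0, 0]
    - [0.9, 0, 0, 0, 0]
    - [0.9, 0, 0, 0, 0]
    - [0.9, 0, 0, 0, 0]

```text
clock: 10.12
position: [0.5727, -0.1422, 0.04]
ee_rot: [1.86, 2.532, -0.0]
force: [0.4, -0.4, -2.1]
width: 0.237
gripper_force: 40.0
```

```bash
python3 - <<'E'
from h import *
br(st()); w=get_image("wrist"); br(st())
cv2.imwrite("pics/w3.png",cv2.resize(w["image"][0:130,180:330,::-1],None,fx=4,fy=4,interpolation=cv2.INTER_CUBIC))
E
```

```text
t 10.1167 p [ 0.5727 -0.1422  0.04  ] yaw 0.3037 z [ 0.e+00 -1.e-04 -1.e+00] F [ 0.39 -0.45 -2.12] w 21.8 gf 39.95496690273285 q [ 0.53  0.66 -0.56  1.81  0.47  0.8   0.04]
bracket x -5.98 y -90.11 z 58.19 | go tip y -18.11 ng tip y -146.11 | F n -0.54 x 0.23 z -2.12
t 10.1667 p [ 0.5727 -0.1422  0.04  ] yaw 0.3037 z [ 0.e+00 -1.e-04 -1.e+00] F [-0.17  0.26 -1.5 ] w 21.7 gf 39.95491862297058 q [ 0.53  0.66 -0.56  1.81  0.47  0.8   0.04]
bracket x -6.00 y -90.12 z 58.20 | go tip y -18.12 ng tip y -146.12 | F n 0.30 x -0.08 z -1.50
```

View pics/w3.png

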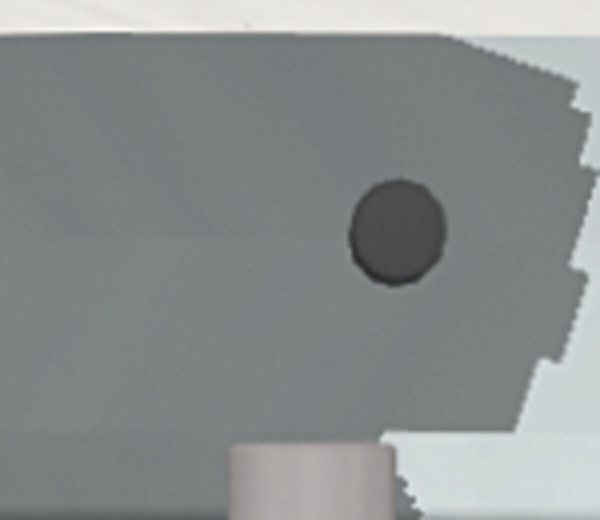

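```bash
python3 - <<'E'
from h import *
w=get_image("wrist"); y=.3045; x=np.array([np.cos(y),np.sin(y)]);n=np.array([-x[1],x[0]])
for nm,u,v,z in [("lock",279.1,57.9,.097),("tip",257.9,110.5,.0682),("tipL",237.2,112,.0582),("tipR",278.6,112,.0582)]:
    P=onplane(w,u,v,z); q=P[:2]-[.5514,-.0544]; print(nm,P,q@x*1e3,q@n*1e3)
E
```

```text
lock [ 0.5515949  -0.05587669  0.097     ] -0.25680068131406486 -1.4671901156045217
tip [ 0.5500368  -0.07406796  0.0682    ] -7.1972669619867675 -18.354464790979947
tipL [ 0.54101331 -0.07771876  0.0582    ] -16.90021603103909 -19.13193128823901
tipR [ 0.55947469 -0.07191608  0.0582    ] 2.4516287580041185 -19.131208477324055
```

Emit:
drive_tool:
  steps:
    - [0.9, 0.8, 0.2, 1.5, 0]
    - [0.9, -0.45, 1.43, 0, 0]
    - [0.9, -0.45, 1.43, 0, 0]
    - [0.9, 0, 0, 0, 0]
    - [0.9, 0, 0, 0, 0]
    - [0.9, 0, 0, 0, 0]
    - [0.9, 0, 0, 0, 0]

```text
clock: 10.8
position: [0.5726, -0.1389, 0.0415]
ee_rot: [1.859, 2.532, -0.0]
force: [0.7, -0.6, -1.8]
width: 0.233
gripper_force: 40.0
```

```bash
python3 -c "
from h import *
br(st())"
```

```text
t 10.8 p [ 0.5726 -0.1389  0.0415] yaw 0.3041 z [ 0.e+00 -1.e-04 -1.e+00] F [ 0.73 -0.58 -1.79] w 21.4 gf 39.95491147041321 q [ 0.53  0.66 -0.56  1.81  0.47  0.81  0.04]
bracket x -5.15 y -86.96 z 59.73 | go tip y -14.96 ng tip y -142.96 | F n -0.78 x 0.53 z -1.79
```

Emit:
drive_tool:
  steps:
    - [0.9, -0.3, 0.95, 0, 0]
    - [0.9, -0.3, 0.95, 0, 0]
    - [0.9, 0, 0, 0, 0]
    - [0.9, 0, 0, 0, 0]

```text
clock: 11.13
position: [0.5719, -0.1369, 0.0416]
ee_rot: [-1.859, -2.532, -0.0]
force: [-0.2, -0.9, -2.9]
width: 0.239
gripper_force: 40.0
```

Emit:
drive_tool:
  steps:
    - [0.9, -0.3, 0.95, 0, 0]
    - [0.9, 0, 0, 0, 0]
    - [0.9, 0, 0, 0, 0]

```text
clock: 11.38
position: [0.5717, -0.1359, 0.0415]
ee_rot: [1.859, 2.532, 0.0]
force: [1.5, -0.1, -2.8]
width: 0.238
gripper_force: 40.0
```

```bash
python3 -c "
from h import *
br(st())"
```

```text
t 11.3833 p [ 0.5717 -0.1359  0.0415] yaw 0.3041 z [ 0.e+00  1.e-04 -1.e+00] F [ 1.49 -0.11 -2.85] w 21.9 gf 39.95422661304474 q [ 0.53  0.66 -0.56  1.82  0.47  0.8   0.03]
bracket x -5.09 y -83.87 z 59.70 | go tip y -11.87 ng tip y -139.87 | F n -0.55 x 1.39 z -2.85
```

Emit:
drive_tool:
  steps:
    - [0.9, -0.3, 0.95, 0, 0]
    - [0.9, 0, 0, 0, 0]
    - [0.9, 0, 0, 0, 0]

```text
clock: 11.63
position: [0.5714, -0.135, 0.0415]
ee_rot: [1.859, 2.532, 0.0]
force: [-0.2, -0.6, -3.7]
width: 0.236
gripper_force: 40.0
```

Emit:
drive_tool:
  steps:
    - [0.9, -0.3, 0.95, 0, 0]
    - [0.9, 0, 0, 0, 0]
    - [0.9, 0, 0, 0, 0]

```text
clock: 11.88
position: [0.5711, -0.134, 0.0415]
ee_rot: [1.859, 2.532, 0.0]
force: [1.2, -0.6, -3.9]
width: 0.235
gripper_force: 40.0
```

```bash
python3 -c "
from h import *
br(st())"
```

```text
t 11.8833 p [ 0.5711 -0.134   0.0415] yaw 0.3042 z [ 0.e+00  1.e-04 -1.e+00] F [ 1.16 -0.62 -3.92] w 21.6 gf 39.95415687561035 q [ 0.52  0.65 -0.56  1.82  0.47  0.8   0.03]
bracket x -5.11 y -81.86 z 59.72 | go tip y -9.86 ng tip y -137.86 | F n -0.94 x 0.92 z -3.92
```

Emit:
drive_tool:
  steps:
    - [0.9, 0, 0, -0.5, 0]
    - [0.9, 0, 0, 0, 0]
    - [0.9, 0, 0, 0, 0]
    - [0.9, 0, 0, 0, 0]

```text
clock: 12.22
position: [0.571, -0.134, 0.0411]
ee_rot: [-1.859, -2.532, -0.0]
force: [-0.2, -0.6, -1.8]
width: 0.235
gripper_force: 40.0
```

Emit:
drive_tool:
  steps:
    - [0.9, -0.3, 0.95, 0, 0]
    - [0.9, 0, 0, 0, 0]
    - [0.9, 0, 0, 0, 0]

```text
clock: 12.47
position: [0.5708, -0.133, 0.0411]
ee_rot: [-1.859, -2.532, -0.0]
force: [-0.1, -0.2, -2.1]
width: 0.235
gripper_force: 40.0
```

```bash
python3 -c "
from h import *
br(st())"
```

```text
t 12.4667 p [ 0.5708 -0.133   0.0411] yaw 0.3042 z [ 0.e+00  1.e-04 -1.e+00] F [-0.12 -0.23 -2.12] w 21.6 gf 39.95487570762634 q [ 0.52  0.65 -0.56  1.82  0.47  0.8   0.03]
bracket x -5.11 y -80.80 z 59.29 | go tip y -8.80 ng tip y -136.80 | F n -0.18 x -0.18 z -2.12
```

Emit:
drive_tool:
  steps:
    - [0.9, -0.3, 0.95, 0, 0]
    - [0.9, -0.3, 0.95, 0, 0]
    - [0.9, -0.3, 0.95, 0, 0]
    - [0.9, 0, 0, 0, 0]
    - [0.9, 0, 0, 0, 0]

```text
clock: 12.88
position: [0.5699, -0.1301, 0.0411]
ee_rot: [1.859, 2.532, 0.0]
force: [0.8, -0.3, -2.0]
width: 0.239
gripper_force: 40.0
```

Emit:
drive_tool:
  steps:
    - [0.9, -0.3, 0.95, 0, 0]
    - [0.9, -0.3, 0.95, 0, 0]
    - [0.9, -0.3, 0.95, 0, 0]
    - [0.9, 0, 0, 0, 0]
    - [0.9, 0, 0, 0, 0]

```text
clock: 13.3
position: [0.569, -0.1273, 0.0411]
ee_rot: [1.859, 2.532, 0.0]
force: [-0.6, 0.1, -2.3]
width: 0.234
gripper_force: 40.0
```

```bash
python3 -c "
from h import *
o=br(st());print(observe()['ft_torque'])"
```

```text
t 13.3 p [ 0.569  -0.1273  0.0411] yaw 0.3044 z [ 1.e-04  0.e+00 -1.e+00] F [-0.62  0.08 -2.32] w 21.6 gf 39.9550598859787 q [ 0.51  0.65 -0.56  1.83  0.47  0.8   0.02]
bracket x -5.08 y -74.85 z 59.26 | go tip y -2.85 ng tip y -130.85 | F n 0.26 x -0.57 z -2.32
[-0.03074687 -0.11138443  0.03513032]
```

Emit:
drive_tool:
  steps:
    - [0.9, -0.3, 0.95, 0, 0]
    - [0.9, -0.3, 0.95, 0, 0]
    - [0.9, -0.3, 0.95, 0, 0]
    - [0.9, -0.3, 0.95, 0, 0]
    - [0.9, -0.3, 0.95, 0, 0]
    - [0.9, 0, 0, 0, 0]
    - [0.9, 0, 0, 0, 0]

```text
clock: 13.88
position: [0.5675, -0.1226, 0.041]
ee_rot: [-1.859, -2.532, -0.0]
force: [0.2, 0.3, -3.0]
width: 0.238
gripper_force: 40.0
```

Emit:
drive_tool:
  steps:
    - [0.9, -0.3, 0.95, 0, 0]
    - [0.9, -0.3, 0.95, 0, 0]
    - [0.9, -0.3, 0.95, 0, 0]
    - [0.9, -0.3, 0.95, 0, 0]
    - [0.9, -0.3, 0.95, 0, 0]
    - [0.9, 0, 0, 0, 0]
    - [0.9, 0, 0, 0, 0]

```text
clock: 14.47
position: [0.566, -0.1178, 0.0411]
ee_rot: [1.859, 2.532, 0.0]
force: [-0.9, 0.9, -2.7]
width: 0.236
gripper_force: 40.0
```

```bash
python3 -c "
from h import *
o=br(st());print(observe()['ft_torque'])"
```

```text
t 14.4667 p [ 0.566  -0.1178  0.0411] yaw 0.3043 z [ 1.e-04  1.e-04 -1.e+00] F [-0.85  0.93 -2.74] w 21.7 gf 39.95490789413452 q [ 0.5   0.64 -0.56  1.84  0.47  0.79  0.  ]
bracket x -5.10 y -64.85 z 59.26 | go tip y 7.15 ng tip y -120.85 | F n 1.14 x -0.54 z -2.74
[-0.01550258 -0.14139038  0.01436023]
```

Emit:
drive_tool:
  steps:
    - [0.9, -0.3, 0.95, 0, 0]
    - [0.9, -0.3, 0.95, 0, 0]
    - [0.9, -0.3, 0.95, 0, 0]
    - [0.9, -0.3, 0.95, 0, 0]
    - [0.9, 0, 0, 0, 0]
    - [0.9, 0, 0, 0, 0]

```text
clock: 14.97
position: [0.5648, -0.114, 0.0411]
ee_rot: [-1.859, -2.532, -0.0]
force: [0.2, -0.3, -1.8]
width: 0.236
gripper_force: 40.0
```

Emit:
drive_tool:
  steps:
    - [0.9, -0.3, 0.95, 0, 0]
    - [0.9, 0, 0, 0, 0]
    - [0.9, 0, 0, 0, 0]

```text
clock: 15.22
position: [0.5645, -0.1131, 0.041]
ee_rot: [1.859, 2.532, 0.0]
force: [1.0, -0.1, -2.1]
width: 0.237
gripper_force: 40.0
```

Emit:
drive_tool:
  steps:
    - [0.9, -0.15, 0.48, 0, 0]
    - [0.9, 0, 0, 0, 0]
    - [0.9, 0, 0, 0, 0]

```text
clock: 15.47
position: [0.5643, -0.1127, 0.041]
ee_rot: [-1.859, -2.532, 0.0]
force: [0.4, 0.5, -2.4]
width: 0.24
gripper_force: 40.0
```

```bash
python3 -c "
from h import *
o=br(st());print(observe()['ft_torque'])"
```

```text
t 15.4667 p [ 0.5643 -0.1127  0.041 ] yaw 0.3041 z [-0.  0. -1.] F [ 0.38  0.49 -2.38] w 22.0 gf 39.95466470718384 q [ 0.49  0.64 -0.56  1.85  0.47  0.79 -0.01]
bracket x -5.19 y -59.49 z 59.24 | go tip y 12.51 ng tip y -115.49 | F n 0.36 x 0.51 z -2.38
[ 0.04996006 -0.14842238 -0.03130793]
```

Shoulder at −17.5 nominal. Continue in 0.5 mm steps.

Emit:
drive_tool:
  steps:
    - [0.9, -0.15, 0.48, 0, 0]
    - [0.9, 0, 0, 0, 0]
    - [0.9, 0, 0, 0, 0]

```text
clock: 15.72
position: [0.5642, -0.1122, 0.0411]
ee_rot: [1.859, 2.532, 0.0]
force: [0.2, -0.4, -2.9]
width: 0.232
gripper_force: 40.0
```

Emit:
drive_tool:
  steps:
    - [0.9, -0.15, 0.48, 0, 0]
    - [0.9, 0, 0, 0, 0]
    - [0.9, 0, 0, 0, 0]

```text
clock: 15.97
position: [0.5641, -0.1122, 0.0411]
ee_rot: [1.86, 2.532, -0.0]
force: [1.3, -2.3, -2.6]
width: 0.234
gripper_force: 40.0
```

Emit:
drive_tool:
  steps:
    - [0.9, -0.15, 0.48, 0, 0]
    - [0.9, 0, 0, 0, 0]
    - [0.9, 0, 0, 0, 0]

```text
clock: 16.22
position: [0.5641, -0.1121, 0.0411]
ee_rot: [1.86, 2.531, -0.001]
force: [1.4, -5.1, -3.3]
width: 0.232
gripper_force: 40.0
```

Emit:
drive_tool:
  steps:
    - [0.9, -0.08, 0.25, 0, 0]
    - [0.9, 0, 0, 0, 0]
    - [0.9, 0, 0, 0, 0]
    - [0.9, 0, 0, 0, 0]
    - [0.9, 0, 0, 0, 0]
    - [0.9, 0, 0, 0, 0]

```text
clock: 16.72
position: [0.564, -0.1121, 0.0411]
ee_rot: [1.86, 2.531, -0.001]
force: [2.2, -5.4, -2.5]
width: 0.239
gripper_force: 40.0
```

```bash
python3 -c "
from h import *
o=br(st());print(observe()['ft_torque'])"
```

```text
t 16.7167 p [ 0.564  -0.1121  0.0411] yaw 0.3031 z [ 5.0e-04 -1.1e-03 -1.0e+00] F [ 2.18 -5.43 -2.52] w 21.9 gf 39.954854249954224 q [ 0.49  0.64 -0.56  1.85  0.47  0.79 -0.01]
bracket x -5.27 y -58.88 z 59.30 | go tip y 13.12 ng tip y -114.88 | F n -5.83 x 0.46 z -2.52
[-1.24834843 -0.4879137  -0.0921499 ]
```

Emit:
drive_tool:
  steps:
    - [0.9, 0.3, -0.95, 0, 0]
    - [0.9, 0.3, -0.95, 0, 0]
    - [0.9, 0.9, -2.87, 0, 0]
    - [0.9, 0.9, -2.87, 0, 0]
    - [0.9, 0.9, -2.87, 0, 0]
    - [0.9, 0.9, -2.87, 0, 0]
    - [0.9, 0.9, -2.87, 0, 0]
    - [0.9, 0.9, -2.87, 0, 0]
    - [0.9, 1.8, -5.72, 0, 0]
    - [0.9, 1.8, -5.72, 0, 0]
    - [0.9, 1.8, -5.72, 0, 0]
    - [0.9, 1.8, -5.72, 0, 0]
    - [0.9, 1.8, -5.72, 0, 0]
    - [0.9, 0, 0, 0, 0]
    - [0.9, 0, 0, 0, 0]

```text
clock: 17.97
position: [0.5788, -0.1592, 0.0409]
ee_rot: [-1.86, -2.531, 0.0]
force: [0.4, 1.4, -2.1]
width: 0.233
gripper_force: 40.0
```

```bash
python3 -c "
from h import *
br(st())"
```

```text
t 17.9667 p [ 0.5788 -0.1592  0.0409] yaw 0.3032 z [-1.e-04  0.e+00 -1.e+00] F [ 0.4   1.36 -2.11] w 21.5 gf 39.954954385757446 q [ 0.56  0.67 -0.56  1.78  0.47  0.82  0.08]
bracket x -5.31 y -108.21 z 59.12 | go tip y -36.21 ng tip y -164.21 | F n 1.17 x 0.79 z -2.11
```

Emit:
drive_tool:
  steps:
    - [0.9, 0, 0, 17, 0]
    - [0.9, 0, 0, 17, 0]
    - [0.9, 0, 0, 17, 0]
    - [0.9, 0, 0, 17, 0]
    - [0.9, 0, 0, 17, 0]
    - [0.9, 0, 0, 0, 0]
    - [0.9, -6.2, 19.65, 0, 0]
    - [0.9, -6.2, 19.65, 0, 0]
    - [0.9, -6.2, 19.65, 0, 0]
    - [0.9, -6.2, 19.65, 0, 0]
    - [0.9, -6.2, 19.65, 0, 0]
    - [0.9, -6.2, 19.65, 0, 0]
    - [0.9, -6.2, 19.65, 0, 0]
    - [0.9, -6.2, 19.65, 0, 0]
    - [0.9, -6.2, 19.65, 0, 0]
    - [0.9, -6.2, 19.65, 0, 0]
    - [0.9, 0, 0, 0, 0]

```text
clock: 19.38
position: [0.5149, 0.0428, 0.1257]
ee_rot: [-1.851, -2.536, -0.002]
force: [0.2, 0.5, -2.2]
width: 0.239
gripper_force: 40.0
```

Emit:
drive_tool:
  steps:
    - [0.9, 0, 0, -17, 0]
    - [0.9, 0, 0, -17, 0]
    - [0.9, 0, 0, -17, 0]
    - [0.9, 0, 0, -17, 0]
    - [0.9, 0, 0, -17, 0]
    - [0.9, 0, 0, 0, 0]
    - [0.9, 0, 0, 0, 0]
    - [0.9, 0, 0, 0, 0]
    - [0.9, 0, 0, 0, 0]

```text
clock: 20.13
position: [0.5175, 0.038, 0.042]
ee_rot: [1.859, 2.531, 0.002]
force: [-0.3, -0.5, -1.7]
width: 0.237
gripper_force: 40.0
```

```bash
python3 -c "
from h import *
br(st())"
```

```text
t 20.1333 p [0.5175 0.038  0.042 ] yaw 0.3042 z [ 1.5e-03  3.0e-04 -1.0e+00] F [-0.3  -0.5  -1.72] w 21.8 gf 39.95501160621643 q [ 0.25  0.58 -0.59  1.99  0.48  0.72 -0.32]
bracket x -4.68 y 98.30 z 60.18 | go tip y 170.30 ng tip y 42.30 | F n -0.38 x -0.44 z -1.72
```

Emit:
drive_tool:
  steps:
    - [0.9, -0.5, -0.1, -0.8, 0]
    - [0.9, 1.2, -3.82, 0, 0]
    - [0.9, 1.2, -3.82, 0, 0]
    - [0.9, 1.2, -3.82, 0, 0]
    - [0.9, 1.2, -3.82, 0, 0]
    - [0.9, 1.2, -3.82, 0, 0]
    - [0.9, 0, 0, 0, 0]
    - [0.9, 0, 0, 0, 0]
    - [0.9, 0, 0, 0, 0]
    - [0.9, 0, 0, 0, 0]
    - [0.9, 0, 0, 0, 0]

```text
clock: 21.05
position: [0.5222, 0.0189, 0.0402]
ee_rot: [-1.859, -2.533, -0.0]
force: [-0.3, -0.3, -2.8]
width: 0.235
gripper_force: 40.0
```

```bash
python3 -c "
from h import *
br(st())"
```

```text
t 21.05 p [0.5222 0.0189 0.0402] yaw 0.3045 z [ 0.e+00  2.e-04 -1.e+00] F [-0.28 -0.28 -2.85] w 21.6 gf 39.95503485202789 q [ 0.29  0.58 -0.58  1.98  0.48  0.72 -0.28]
bracket x -5.85 y 78.64 z 58.45 | go tip y 150.64 ng tip y 22.64 | F n -0.18 x -0.35 z -2.85
```

Emit:
drive_tool:
  steps:
    - [0.9, 0.7, 0.2, 0.8, 0]
    - [0.9, 0.6, -1.9, 0, 0]
    - [0.9, 0.6, -1.9, 0, 0]
    - [0.9, 0.6, -1.9, 0, 0]
    - [0.9, 0, 0, 0, 0]
    - [0.9, 0, 0, 0, 0]
    - [0.9, 0, 0, 0, 0]

```text
clock: 21.63
position: [0.5248, 0.013, 0.041]
ee_rot: [-1.86, -2.532, -0.0]
force: [0.1, 0.8, -2.2]
width: 0.24
gripper_force: 40.0
```

```bash
python3 -c "
from h import *
br(st())"
```

```text
t 21.6333 p [0.5248 0.013  0.041 ] yaw 0.3039 z [-0.e+00  1.e-04 -1.e+00] F [ 0.08  0.83 -2.2 ] w 22.1 gf 39.95504021644592 q [ 0.3   0.59 -0.58  1.97  0.48  0.72 -0.27]
bracket x -5.21 y 72.30 z 59.22 | go tip y 144.30 ng tip y 16.30 | F n 0.77 x 0.33 z -2.20
```

Emit:
drive_tool:
  steps:
    - [0.9, 0.3, -0.95, 0, 0]
    - [0.9, 0.3, -0.95, 0, 0]
    - [0.9, 0, 0, 0, 0]
    - [0.9, 0, 0, 0, 0]

```text
clock: 21.97
position: [0.5254, 0.0111, 0.041]
ee_rot: [1.859, 2.532, -0.0]
force: [-0.4, 0.3, -2.7]
width: 0.234
gripper_force: 40.0
```

Emit:
drive_tool:
  steps:
    - [0.9, 0.3, -0.95, 0, 0]
    - [0.9, 0.3, -0.95, 0, 0]
    - [0.9, 0, 0, 0, 0]
    - [0.9, 0, 0, 0, 0]

```text
clock: 22.3
position: [0.526, 0.0091, 0.041]
ee_rot: [1.86, 2.532, 0.0]
force: [-0.6, 0.2, -1.7]
width: 0.24
gripper_force: 40.0
```

Emit:
drive_tool:
  steps:
    - [0.9, 0.15, -0.48, 0, 0]
    - [0.9, 0, 0, 0, 0]
    - [0.9, 0, 0, 0, 0]

```text
clock: 22.55
position: [0.5261, 0.0087, 0.041]
ee_rot: [1.859, 2.532, -0.0]
force: [0.1, -0.2, -2.7]
width: 0.24
gripper_force: 40.0
```

Emit:
drive_tool:
  steps:
    - [0.9, 0.15, -0.48, 0, 0]
    - [0.9, 0, 0, 0, 0]
    - [0.9, 0, 0, 0, 0]

```text
clock: 22.8
position: [0.5263, 0.0083, 0.041]
ee_rot: [1.859, 2.532, 0.0]
force: [0.6, -0.2, -2.7]
width: 0.238
gripper_force: 40.0
```

```bash
python3 -c "
from h import *
br(st())"
```

```text
t 22.8 p [0.5263 0.0083 0.041 ] yaw 0.3041 z [ 1.e-04  0.e+00 -1.e+00] F [ 0.64 -0.2  -2.71] w 21.9 gf 39.95510816574097 q [ 0.31  0.59 -0.58  1.97  0.48  0.73 -0.26]
bracket x -5.14 y 67.35 z 59.25 | go tip y 139.35 ng tip y 11.35 | F n -0.38 x 0.55 z -2.71
```

Emit:
drive_tool:
  steps:
    - [0.9, 0.15, -0.48, 0, 0]
    - [0.9, 0, 0, 0, 0]
    - [0.9, 0, 0, 0, 0]

```text
clock: 23.05
position: [0.5263, 0.0082, 0.041]
ee_rot: [-1.859, -2.532, -0.0]
force: [-0.1, 1.6, -2.6]
width: 0.237
gripper_force: 40.0
```

Emit:
drive_tool:
  steps:
    - [0.9, 0.15, -0.48, 0, 0]
    - [0.9, 0, 0, 0, 0]
    - [0.9, 0, 0, 0, 0]

```text
clock: 23.3
position: [0.5264, 0.0081, 0.0411]
ee_rot: [-1.858, -2.532, -0.001]
force: [-2.5, 5.2, -1.1]
width: 0.239
gripper_force: 40.0
```

Emit:
drive_tool:
  steps:
    - [0.9, 0.15, -0.48, 0, 0]
    - [0.9, 0, 0, 0, 0]
    - [0.9, 0, 0, 0, 0]

```text
clock: 23.55
position: [0.5264, 0.0081, 0.041]
ee_rot: [-1.857, -2.532, -0.001]
force: [-2.1, 6.0, -1.3]
width: 0.233
gripper_force: 40.0
```

Emit:
drive_tool:
  steps:
    - [0.9, 0.09, -0.29, 0, 0]
    - [0.9, 0, 0, 0, 0]
    - [0.9, 0, 0, 0, 0]
    - [0.9, 0, 0, 0, 0]
    - [0.9, 0, 0, 0, 0]
    - [0.9, 0, 0, 0, 0]
    - [0.9, 0, 0, 0, 0]
    - [0.9, 0, 0, 0, 0]
    - [0.9, 0, 0, 0, 0]
    - [0.9, 0, 0, 0, 0]
    - [0.9, 0, 0, 0, 0]
    - [0.9, 0, 0, 0, 0]
    - [0.9, 0, 0, 0, 0]

```text
clock: 24.63
position: [0.5264, 0.0081, 0.0411]
ee_rot: [-1.857, -2.532, -0.002]
force: [-3.1, 7.1, -0.8]
width: 0.238
gripper_force: 40.0
```

```bash
python3 -c "
from h import *
br(st())"
```

```text
t 24.6333 p [0.5264 0.0081 0.0411] yaw 0.3054 z [-4.0e-04  1.6e-03 -1.0e+00] F [-3.07  7.11 -0.85] w 21.9 gf 39.95537459850311 q [ 0.31  0.59 -0.59  1.97  0.48  0.73 -0.26]
bracket x -5.11 y 67.10 z 59.26 | go tip y 139.10 ng tip y 11.10 | F n 7.71 x -0.80 z -0.85
```

Emit:
drive_tool:
  steps:
    - [0.9, -0.3, 0.95, 0, 0]
    - [0.9, -0.3, 0.95, 0, 0]
    - [0.9, -1.5, 4.77, 0, 0]
    - [0.9, -1.5, 4.77, 0, 0]
    - [0.9, -1.5, 4.77, 0, 0]
    - [0.9, -1.5, 4.77, 0, 0]
    - [0.9, -1.5, 4.77, 0, 0]
    - [0.9, -1.5, 4.77, 0, 0]
    - [0.9, 0, 0, 17, 0]
    - [0.9, 0, 0, 17, 0]
    - [0.9, 0, 0, 17, 0]
    - [0.9, 0, 0, 17, 0]
    - [0.9, 0, 0, 17, 0]
    - [0.9, 0, 0, 0, 0]

```text
clock: 25.8
position: [0.5189, 0.038, 0.1289]
ee_rot: [1.857, 2.53, 0.005]
force: [0.6, 1.4, -1.9]
width: 0.234
gripper_force: 40.0
```

Emit:
drive_tool:
  steps:
    - [0.9, 2, 19.3, 0, -0.026]
    - [0.9, 2, 19.3, 0, -0.026]
    - [0.9, 2, 19.3, 0, -0.026]
    - [0.9, 2, 19.3, 0, -0.026]
    - [0.9, 2, 19.3, 0, -0.026]
    - [0.9, 2, 19.3, 0, 0]
    - [0.9, 2, 19.3, 0, 0]
    - [0.9, 2, 19.3, 0, 0]
    - [0.9, 0, 0, 0, 0]
    - [0.9, 0, 0, 0, 0]
    - [0.9, 0, 0, 0, 0]
    - [0.9, 0, 0, 0, 0]
    - [0.9, 0, 0, 0, 0]

```text
clock: 26.88
position: [0.5333, 0.1903, 0.1257]
ee_rot: [2.021, 2.405, -0.001]
force: [-1.3, -0.2, -2.4]
width: 0.235
gripper_force: 40.0
```

```bash
python3 -c "
from h import *
st()"
```

```text
t 26.8833 p [0.5333 0.1903 0.1257] yaw 0.1727 z [-3.e-04 -8.e-04 -1.e+00] F [-1.31 -0.24 -2.37] w 21.6 gf 39.95499908924103 q [ 0.    0.53 -0.62  1.8   0.37  0.94 -0.61]
```

Emit:
drive_tool:
  steps:
    - [0.9, -0.5, 2.5, -15, 0]
    - [0.9, 0, 0, -15, 0]
    - [0.9, 0, 0, -15, 0]
    - [0.9, 0, 0, -15, 0]
    - [0.9, 0, 0, -12, 0]
    - [0.9, 0, 0, -8, 0]
    - [0.9, 0, 0, 0, 0]
    - [0.9, 0, 0, 0, 0]
    - [0.9, 0, 0, 0, 0]
    - [0.9, 0, 0, 0, 0]
    - [0.9, 0, 0, 0, 0]

```text
clock: 27.8
position: [0.5332, 0.1942, 0.0468]
ee_rot: [2.02, 2.406, 0.002]
force: [-0.2, 0.4, -1.7]
width: 0.235
gripper_force: 40.0
```

```bash
python3 -c "
from h import *
st()"
```

```text
t 27.8 p [0.5332 0.1942 0.0468] yaw 0.174 z [ 1.3e-03  5.0e-04 -1.0e+00] F [-0.23  0.38 -1.72] w 21.6 gf 39.95490610599518 q [-0.05  0.62 -0.57  1.86  0.46  0.78 -0.69]
```

Still ~20 mm to go; lower 16, then finish by feel.

Emit:
drive_tool:
  steps:
    - [0.9, -0.3, -1.2, -4, 0]
    - [0.9, 0, 0, -4, 0]
    - [0.9, 0, 0, -4, 0]
    - [0.9, 0, 0, -3, 0]
    - [0.9, 0, 0, 0, 0]
    - [0.9, 0, 0, 0, 0]
    - [0.9, 0, 0, 0, 0]
    - [0.9, 0, 0, 0, 0]

```text
clock: 28.47
position: [0.5325, 0.1929, 0.0312]
ee_rot: [2.02, 2.406, 0.0]
force: [-0.5, 0.2, -2.7]
width: 0.235
gripper_force: 40.0
```

Emit:
drive_tool:
  steps:
    - [0.9, 0, 0, -1, 0]
    - [0.9, 0, 0, -1, 0]
    - [0.9, 0, 0, -1, 0]
    - [0.9, 0, 0, 0, 0]
    - [0.9, 0, 0, 0, 0]

```text
clock: 28.88
position: [0.5324, 0.1927, 0.028]
ee_rot: [-2.02, -2.406, 0.0]
force: [0.7, 0.4, -2.0]
width: 0.236
gripper_force: 40.0
```

```bash
python3 -c "
from h import *
st()"
```

```text
t 28.8833 p [0.5324 0.1927 0.028 ] yaw 0.1741 z [-1.e-04 -0.e+00 -1.e+00] F [ 0.67  0.43 -1.98] w 21.7 gf 39.95495796203613 q [-0.06  0.65 -0.55  1.88  0.48  0.75 -0.7 ]
```

Emit:
drive_tool:
  steps:
    - [0.9, 0, 0, -0.6, 0]
    - [0.9, 0, 0, -0.5, 0]
    - [0.9, 0, 0, 0, 0]
    - [0.9, 0, 0, 0, 0]
    - [0.9, 0, 0, 0, 0]

```text
clock: 29.3
position: [0.5324, 0.1928, 0.0269]
ee_rot: [2.02, 2.406, 0.0]
force: [0.2, 0.8, -2.2]
width: 0.235
gripper_force: 40.0
```

Emit:
drive_tool:
  steps:
    - [0.3, 0, 0, 0, 0]
    - [0.3, 0, 0, 0, 0]
    - [0.3, 0, 0, 0, 0]
    - [0.3, 0, 0, 0, 0]
    - [0.3, 0, 0, 0, 0]
    - [0.3, 0, 0, 0, 0]
    - [0.3, 0, 0, 0, 0]
    - [0.3, 0, 0, 10, 0]
    - [0.3, 0, 0, 15, 0]
    - [0.3, 0, 0, 15, 0]
    - [0.3, 0, 0, 15, 0]
    - [0.3, 0, 0, 20, 0]
    - [0.3, 0, 0, 20, 0]
    - [0.3, 0, 0, 20, 0]
    - [0.3, 0, 0, 20, 0]
    - [0.3, 0, 0, 20, 0]
    - [0.3, 0, 0, 20, 0]
    - [0.3, 0, 0, 0, 0]
    - [0.3, 0, 0, 0, 0]
    - [0.3, 0, 0, 0, 0]

```text
clock: 30.97
position: [0.5321, 0.1925, 0.2019]
ee_rot: [2.02, 2.406, -0.001]
force: [0.3, 0.3, -0.2]
width: 0.699
gripper_force: 0.0
```

```bash
python3 - <<'E'
from h import *
st(); w=get_image("wrist"); 
cv2.imwrite("pics/fin.png",cv2.resize(w["image"][90:240,180:390,::-1],None,fx=3,fy=3))
E
```

```text
t 30.9667 p [0.5321 0.1925 0.2019] yaw 0.1741 z [-1.e-04 -3.e-04 -1.e+00] F [ 0.33  0.29 -0.18] w 64.3 gf 0.0 q [ 0.03  0.45 -0.66  1.71  0.3   1.09 -0.55]
```

View pics/fin.png

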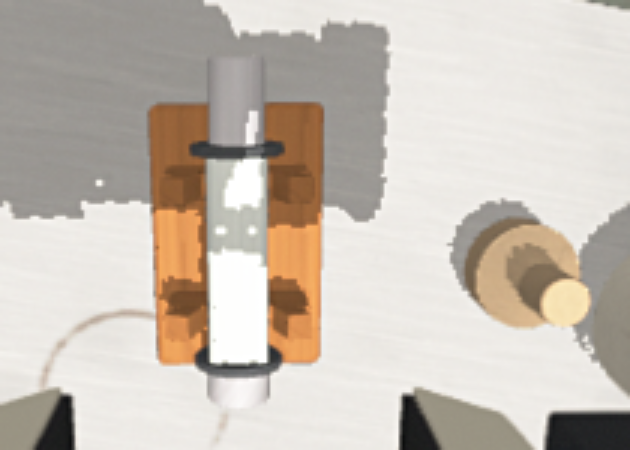

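The gauge lies straight in both slots, with its collars (crop rows ~148 and ~362) outside the uprights. The sand core stands untouched at about (525,275).

```bash
python3 -c "
from cell import arm
print(arm.sign_off())"
```

```text
the job is handed in; nothing more can be done
None
```

I handed the job in at about 31 s: the go end went fully in with its collar pressing at about 6 N, the no-go end was refused in the counterbore at 6–8 N for about a second, and the gauge is back in its rest with the gripper clear; the judged result was not shown.

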